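# Find the socket that fits the hub nut

## Task

Only one of the three sockets hanging on the red rack properly fits the bronze nut on the round hub: the smallest one that will go over it. Lift sockets off their pegs and try them until you have it, hang any wrong one back on a peg, and finish with the right socket pushed fully home on the hub nut, upright and still held in the gripper. Leave the other things on the table where they are.

Things in the scene. Friction and masses are not known exactly. Their poses are not given: they have to be found in the camera images.
- socket_small: smallest chrome socket: 39 mm outside, hex opening 26.6 mm across flats. Origin: centre of its mouth (underside), z up. All three, heights above origin: hex cavity, open below, 0-30 mm; shoulder to 38 mm; then a blue square drive adapter to grip, 16 x 16 mm, 38-74 mm. x, y are normal to the adapter's faces; two opposite hexagon flats face +x and -x. Made for a nut 2.6 mm smaller
- socket_medium: middle chrome socket: 45 mm outside, hex opening 31.6 mm across flats; origin, axes and heights as socket_small. At the start each socket hangs mouth down on a peg (any order), cavity roof on the peg's top, mouth 5 mm above the rack bar; it lifts straight up and off
- socket_large: largest chrome socket: 51 mm outside, hex opening 36.6 mm across flats; origin, axes and heights as socket_small. A socket too small for the nut stops on top of it; one too large goes on but spins freely, while the right one turns at most about 15 degrees before the nut stops it. Sockets weigh 0.1 to 0.3 kg
- nut_p: one of three fixed bronze hex nuts on studs: 24, 29 and 34 mm across flats (which name is which size is not told). Origin: underside of its washer, on the axis, z up. Washer 60 mm across, 0-4 mm above origin; hexagon 4-22 mm; round chamfer to 24.5; thread end to 28.5. Two opposite flats face its +x and -x
- nut_q: as nut_p, of another size. One of the three nuts, not always the same, stands on the hub; the other two stand on a blue spares block at the back. The right socket is home when its mouth rests on the washer, 4 mm above the nut's origin; one too small stops 15 to 21 mm higher
- nut_r: as nut_p, of another size
- hub_seat (a point): top centre of the hub's boss, 50 mm above the mat; the nut to be fitted stands here. The hub is a fixed round grey flange, 150 mm across and 26 mm high, with a steel boss 84 mm across
- peg_0 (a point): centre of the top of one end peg of the red rack, a fixed upright aluminium peg 20 mm across with a chamfered top, 35 mm tall, top 55 mm above the mat. The pegs stand in a line 105 mm apart on a red bar 70 x 310 mm, 20 mm high
- peg_1 (a point): centre of the top of the middle peg of the red rack, a fixed upright aluminium peg 20 mm across with a chamfered top, 35 mm tall, top 55 mm above the mat. The pegs stand in a line 105 mm apart on a red bar 70 x 310 mm, 20 mm high
- peg_2 (a point): centre of the top of the other end peg of the red rack, a fixed upright aluminium peg 20 mm across with a chamfered top, 35 mm tall, top 55 mm above the mat. The pegs stand in a line 105 mm apart on a red bar 70 x 310 mm, 20 mm high
- gauge_case: green plastic gauge case, 110 x 170 x 43 mm, bystander, origin under its centre
- loose_bolt: loose bronze bolt with nut, 100 mm long, lying, bystander, origin under its middle
- oil_can: grey can, 60 mm across, 120 mm tall, bystander, origin under its centre
- washer_tray: blue open plastic tray, 100 x 100 x 35 mm, bystander, origin under its centre
- spacer: steel spacer ring, 64 mm across, 18 mm tall, bystander, origin under its centre
- flat_spanner: steel spanner lying on the mat, bystander
There are look-alikes about, which are no part of the job. Leave any pink or purple look-alike of the socket_medium alone.

How it is judged:
By the outcome, as a careful person would: the job done as asked, in the order asked, and still so for the second after the job is handed in, while the arm keeps its last pose, push and grip.
It also fails if it takes over 72 s, if anything falls off the work surface, if the arm or the gripper's body presses on something with over 40 N, if the wrist force passes 120 N, or if a joint passes its speed limit or range.

## Robot

A 6-joint arm with a two-finger parallel gripper is mounted at the origin on the work surface. World frame = base frame: x ahead of the robot, y to its left, z up, the work surface at z = 0. Lengths are in m, angles in rad, forces in N, time in s.
With the tool pointing down it reaches from about 0.35 to 0.775 m from the base axis. Payload 7.3 kg.
Tool frame: the origin (TCP) lies midway between the tips of the shut fingers; the grasp point (between the pads) lies 19 mm behind it (r.pinch_z is the distance from the TCP to the grasp point, in m); z points along the fingers, y is the direction in which the jaws open and shut (so a half turn about z gives the same grasp; the last joint's range is limited). The gripper opens to 92 mm and grips with 3 to 60 N. Pads are 19 mm wide; open, the fingers measure 130 mm over their backs; the gripper's body (75 mm by 190 mm) begins 47 mm behind the grasp point.
Start: joints at [1.14, 0.342, 1.524, -0, 1.275, -0.146], TCP at [0.147, 0.504, 0.187] pointing down, gripper open.
Joint ranges: [-2.53, 2.53], [-0.77, 2.02], [0.04, 2.7], [-1, 4.14], [0.28, 2.66], [-3.11, 3.11]. Speed limits (rad/s): [2.57, 2.57, 3.14, 3.14, 3.14, 3.14].

## Interface

Orientations are given as [roll, pitch, yaw] about the fixed x, y, z axes, in that order (R = Rz(yaw) Ry(pitch) Rx(roll)).
In Python, from workcell import state, grab_frame, r gives the robot as it stands.
- The arm moves only by the tool apply_moves, never from a script. Its argument "motion" is a list that holds one entry, the list of rows, each a list of 7 numbers: the opening, from -1 (shut) to 1 (fully open), then the shift along the tool's x, y, z in mm, then the turn, a rotation vector about the tool's x, y, z in degrees. In form: [[[hand, tx, ty, tz, ax, ay, az], ...]]. A call has exactly 8 rows; each row shifts and turns the commanded pose from where the row before left it, along the tool's axes as they then stand; what a row does not reach is not made up. A row lasts 1/12 s, in which the tool goes at most 41.7 mm and 7.16 degrees, less where a joint would pass 70% of its speed; a pose out of reach is approached as far as the arm can. A call is refused whole if a number of a shift passes 41.7 or a number of a turn 7.16, either way. A call with a gripper value outside its range is refused whole. The fingers move at their own pace and stop on an object; the grip force is fixed at half the most. Time passes only in rows, so rows that do not move let the fingers close, or fill a call up. It gives the time, the measured TCP pose, the force and the opening at its end, in the units of the state.
- state(): the state, without advancing time (a new reading comes with each control period).
- grab_frame(name): name is "side" or "top" or "wrist"; returns a dict with "pixels" (384x512x3 uint8, blue, green, red), "range_z" (384x512 float32, m along the optical axis (not along the pixel's ray), 0 where there is no reading), "camera_matrix" (3x3 intrinsics, pixels), "distortion" ([k1, k2, p1, p2, k3] as OpenCV has them; the pictures are not rectified), "R" (3x3) and "t" (3): a world point X has camera coordinates R X + t; the wrist camera has in their place "T_tool_cam" (4x4, takes a point from camera to tool coordinates, whose origin is the TCP and whose axes are the flange's). Camera axes: x right, y down, z forward; pixel columns grow to the right and rows downward; lengths in m; the calibration is good to about 2 mm. A picture is of the moment at which its call begins: read the wrist's pose just before it.
- r.hand_in(): hands the job in, once; it reports no verdict.
The state is a dict: "t": time; "q": joint angles; "qvel": joint speeds; "joint_torque": joint torques, N m; "tcp_pos": TCP position; "ee_rot": TCP orientation; "ft_force": force on the tool from outside, world axes, zero at the start; "ft_torque": the same for the moment, N m; "grip_width": opening from 0.0 (shut) to 1.0 (fully open).
Only numpy, scipy, OpenCV 4.12 (cv2) and the standard library are available. Lean on these libraries where they do the work, as an engineer would, in place of code of your own. Each camera call takes 0.05 s, during which the arm holds its last target.

## Working session

There is one attempt and no reset: what is moved stays moved. The work goes in short steps, Python scripts to look and compute and a tool call to move; the robot and the scene stay as the last step left them, time stands still between calls to the robot, and variables do not carry over. Pictures are saved under pics/ and viewed, and the job is handed in when it is done.

Besides the shell and the picture viewer there is one more tool, called in YAML: its name, and indented under it one key for each argument. apply_moves: Moves the arm, as the interface text tells. Its arguments: {"type":"object","properties":{"motion":{"type":"array"}},"required":["motion"]}

```bash
ls; mkdir -p pics
python3 - <<'E'
from workcell import state, grab_frame, r
import cv2,numpy as np
s=state(); print(s)
for n in ["side","top","wrist"]:
    f=grab_frame(n); cv2.imwrite(f"pics/a_{n}.png",f["pixels"]); np.savez(f"a_{n}.npz",**f)
    print(n,f["camera_matrix"],f["distortion"],f.get("R"),f.get("t"),f.get("T_tool_cam"))
E
```

```text
pics
{'t': 0.0, 'q': array([ 1.14000922e+00,  3.42740627e-01,  1.52504863e+00,  1.11170193e-05,
        1.27540047e+00, -1.46031527e-01]), 'qvel': array([-0.00063173, -0.00024291, -0.0015673 , -0.00142228, -0.00082532,
        0.00158257]), 'joint_torque': array([-3.85188478e-04, -4.31265843e+01, -2.44214523e+01,  7.14380457e-02,
        5.60346292e-02, -1.66327150e-04]), 'tcp_pos': array([0.14727074, 0.50341591, 0.1865247 ]), 'ee_rot': array([-3.14001413e+00, -2.42911842e-04,  2.85683364e+00]), 'ft_force': array([0.13178298, 0.19670076, 0.1638625 ]), 'ft_torque': array([-0.02603086, -0.03317887,  0.03527307]), 'grip_width': 0.9988092471051592}
side [[477.60222176   0.         255.48338764]
 [  0.         477.60222176 196.54830734]
 [  0.           0.           1.        ]] [-0.1353543  0.         0.         0.         0.       ] [[ 0.9776929  -0.21003091 -0.00190087]
 [-0.14074755 -0.6484079  -0.74816931]
 [ 0.15590615  0.73174737 -0.66350514]] [-0.53405469  0.12080921  1.3307667 ] None
top [[461.66110705   0.         244.90294444]
 [  0.         461.66110705 186.59032258]
 [  0.           0.           1.        ]] [0.05571949 0.         0.         0.         0.        ] [[ 2.31477354e-02 -9.99727096e-01  3.14885808e-03]
 [-9.85312506e-01 -2.33467769e-02 -1.69157305e-01]
 [ 1.69184657e-01  8.12999279e-04 -9.85584035e-01]] [-0.01561183  0.54834495  1.39523482] None
wrist [[269.80479865   0.         257.50647771]
 [  0.         269.80479865 195.67726561]
 [  0.           0.           1.        ]] [-0.01730699  0.          0.          0.          0.        ] None None [[ 5.34167398e-04 -9.69490494e-01 -2.45128326e-01  6.48279824e-02]
 [ 9.99999440e-01  7.41845545e-04 -7.54890746e-04  3.35398854e-05]
 [ 9.13706759e-04 -2.45127786e-01  9.69490347e-01 -1.96340326e-01]
 [ 0.00000000e+00  0.00000000e+00  0.00000000e+00  1.00000000e+00]]
```

View pics/a_top.png

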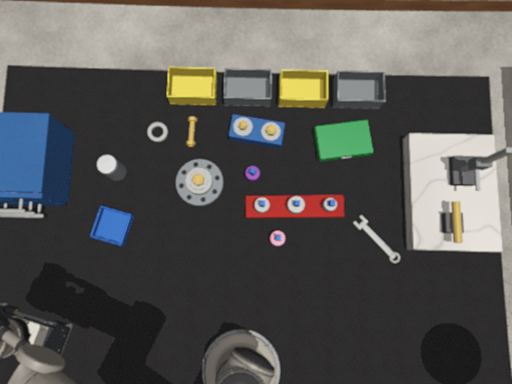

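View pics/a_side.png

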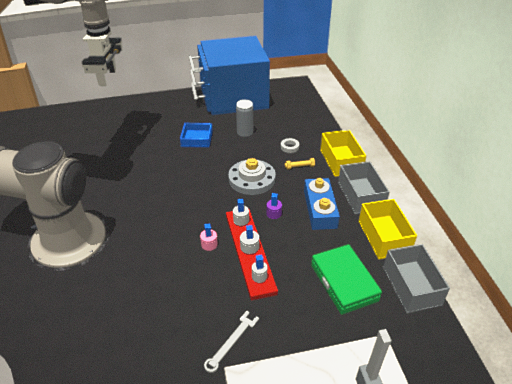

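View pics/a_wrist.png

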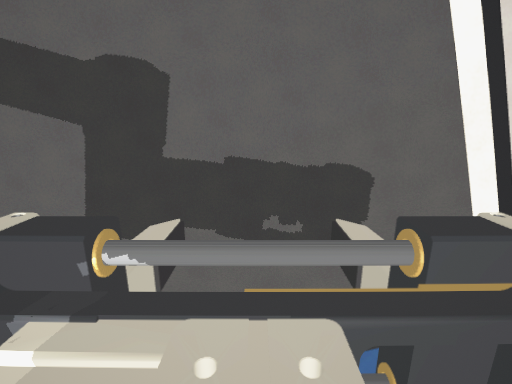

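The top view shows the red rack with sockets at about (262,204), (296,204) and (330,204). The hub nut is at (199,181) and the spares block at (257,129). The purple (252,173) and pink (277,238) look-alikes stand off the rack, so I'll leave them alone. Next I'll enlarge.

```bash
cat > h.py <<'E'
import cv2,numpy as np
def load(n): return dict(np.load(n,allow_pickle=True))
def world(f,u,v,z):
    """ray through pixel to plane z"""
    p=cv2.undistortPoints(np.array([[[u,v]]],float),f["camera_matrix"],f["distortion"])[0,0]
    d=f["R"].T@np.array([p[0],p[1],1.]); c=-f["R"].T@f["t"]
    return c+d*(z-c[2])/d[2]
def cloud(f,R=None,t=None):
    h,w=f["range_z"].shape
    uv=np.stack(np.meshgrid(np.arange(w),np.arange(h)),-1).reshape(-1,1,2).astype(float)
    p=cv2.undistortPoints(uv,f["camera_matrix"],f["distortion"])[:,0]
    Z=f["range_z"].reshape(-1,1); P=np.hstack([p,np.ones_like(Z)])*Z
    R=f["R"] if R is None else R; t=f["t"] if t is None else t
    return ((P-t)@R).reshape(h,w,3)
E
python3 - <<'E'
from h import *
f=load("a_top.npz"); im=f["pixels"]
cv2.imwrite("pics/b_rack.png",cv2.resize(im[155:255,235:355],None,fx=6,fy=6,interpolation=cv2.INTER_CUBIC))
cv2.imwrite("pics/b_nuts.png",cv2.resize(im[105:215,165:295],None,fx=5,fy=5,interpolation=cv2.INTER_CUBIC))
C=cloud(f)
# adapters/sockets: points by colour
hsv=cv2.cvtColor(im,cv2.COLOR_BGR2HSV)
for (u,v) in [(262,204),(296,204),(330,204)]:
    s=C[v-10:v+11,u-12:u+13].reshape(-1,3); c=im[v-10:v+11,u-12:u+13]
    h=hsv[v-10:v+11,u-12:u+13].reshape(-1,3)
    b=(h[:,0]>100)&(h[:,0]<130)&(h[:,1]>120)
    print(u,"z max",s[:,2].max(), "blue n",b.sum(), np.median(s[b],0))
    top=s[s[:,2]>0.088]; print("  adapter top",len(top),top[:,:2].min(0),top[:,:2].max(0),top.mean(0))
    sh=s[(s[:,2]>0.055)&(s[:,2]<0.07)]; print("  shoulder",len(sh),sh.min(0),sh.max(0), (sh.min(0)+sh.max(0))/2)
for (u,v) in [(199,181),(243,126),(270,130)]:
    s=C[v-10:v+11,u-10:u+11].reshape(-1,3); print(u,s[:,2].max()); 
    h=hsv[v-12:v+13,u-12:u+13].reshape(-1,3); s=C[v-12:v+13,u-12:u+13].reshape(-1,3)
    b=(h[:,0]>8)&(h[:,0]<35)&(h[:,1]>90); print(b.sum(),s[b].min(0),s[b].max(0),(s[b].min(0)+s[b].max(0))/2)
E
```

```text
262 z max 1.4679268754942494 blue n 20 [ 0.49117607 -0.05352159  0.1003031 ]
  adapter top 33 [ 0.30460019 -0.06131302] [ 0.50030404 -0.00393981] [ 0.4801742  -0.05085856  0.1825507 ]
  shoulder 129 [ 0.47073313 -0.0750157   0.05676767] [ 0.5142283  -0.03192722  0.06983188] [ 0.49248071 -0.05347146  0.06329977]
296 z max 0.10284329928556604 blue n 22 [ 0.49356639 -0.15719241  0.09938252]
  adapter top 34 [ 0.48747427 -0.16622507] [ 0.50312262 -0.15064823] [ 0.49507825 -0.15864092  0.0984684 ]
  shoulder 169 [ 0.47063982 -0.1827706   0.05617072] [ 0.52053253 -0.13281967  0.06995399] [ 0.49558618 -0.15779513  0.06306235]
330 z max 1.4679268754942494 blue n 27 [ 0.49664687 -0.26290659  0.09612793]
  adapter top 34 [ 0.30460019 -0.27418077] [ 0.5053229  -0.00393981] [ 0.48722407 -0.25014048  0.17880063]
  shoulder 86 [ 0.47992048 -0.28348351  0.05564442] [ 0.51672663 -0.24691606  0.06826062] [ 0.49832355 -0.26519978  0.06195252]
199 0.08520498842050954
93 [0.54848375 0.12678858 0.06261788] [0.57965001 0.15747457 0.08520499] [0.56406688 0.14213157 0.07391143]
243 1.4679268754942494
42 [ 0.72892359 -0.00168499  0.06710602] [0.74984298 0.02023586 0.08734234] [0.73938329 0.00927544 0.07722418]
270 0.08414006897762108
66 [ 0.71322105 -0.09305616  0.06375872] [ 0.73869018 -0.06443345  0.08414007] [ 0.72595561 -0.07874481  0.0739494 ]
```

View pics/b_rack.png

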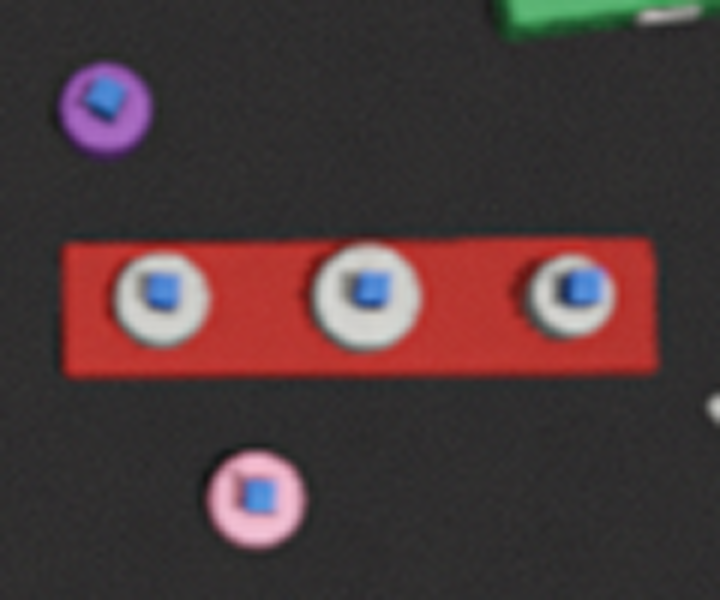

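View pics/b_nuts.png

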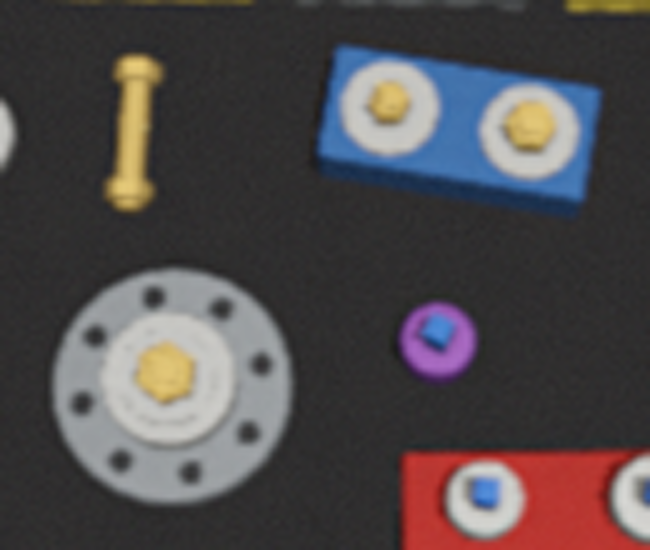

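The hub nut looks like the biggest of the three, since its corner-to-corner size is about 60 px in the crop against 52 and 44 for the others. That points to the large socket, in the middle at (296,204). I'll go and look at the hub closely with the wrist camera.

apply_moves:
  motion:
    - [[1,-31.4,-14.4,-9,0,0,0],[1,-31.4,-14.4,-9,0,0,0],[1,-31.4,-14.4,-9,0,0,0],[1,-31.4,-14.4,-9,0,0,0],[1,-31.4,-14.4,-9,0,0,0],[1,-31.4,-14.4,-9,0,0,0],[1,-31.4,-14.4,-2,0,0,0],[1,-31.4,-14.4,0,0,0,0]]

```text
t: 0.82
tcp_pos: [0.3575, 0.3216, 0.244]
ee_rot: [3.14, 0.001, 2.857]
ft_force: [1.4, 0.9, -0.2]
grip_width: 1.002
```

apply_moves:
  motion:
    - [[1,-31.4,-14.4,0,0,0,0],[1,-31.4,-14.4,0,0,0,0],[1,-31.4,-14.4,0,0,0,0],[1,-31.4,-14.4,0,0,0,0],[1,-31.4,-14.4,0,0,0,0],[1,-31.4,-14.4,0,0,0,0],[1,-31.4,-14.4,0,0,0,0],[1,-31.4,-14.4,0,0,0,0]]

```text
t: 1.48
tcp_pos: [0.5659, 0.1402, 0.2429]
ee_rot: [-3.142, -0.001, 2.857]
ft_force: [0.6, 0.7, 0.6]
grip_width: 1.002
```

apply_moves:
  motion:
    - [[1,0,0,0,0,0,6.7],[1,0,0,0,0,0,6.7],[1,0,0,0,0,0,6.7],[1,0,0,0,0,0,6.7],[1,0,0,0,0,0,6.7],[1,0,0,0,0,0,6.7],[1,0,0,0,0,0,6.7],[1,0,0,0,0,0,6.7]]

```text
t: 2.15
tcp_pos: [0.5647, 0.1416, 0.2428]
ee_rot: [-3.141, -0.0, 1.916]
ft_force: [-0.3, 0.0, -0.4]
grip_width: 1.004
```

apply_moves:
  motion:
    - [[1,0,0,0,0,0,6.7],[1,0,0,0,0,0,6.7],[1,0,0,0,0,0,6.7],[1,0,0,0,0,0,0],[1,0,0,0,0,0,0],[1,0,0,0,0,0,0],[1,0,0,0,0,0,0],[1,0,0,0,0,0,0]]

```text
t: 2.82
tcp_pos: [0.5649, 0.1416, 0.2432]
ee_rot: [-3.142, -0.0, 1.572]
ft_force: [0.4, 0.2, 0.0]
grip_width: 1.001
```

```bash
cat >> h.py <<'E'
from scipy.spatial.transform import Rotation as Ro
def wrist(s,f):
    """add R,t to a wrist frame"""
    T=np.eye(4); T[:3,:3]=Ro.from_euler('xyz',s["ee_rot"]).as_matrix(); T[:3,3]=s["tcp_pos"]
    W=np.linalg.inv(T@f["T_tool_cam"]); f=dict(f); f["R"]=W[:3,:3]; f["t"]=W[:3,3]; return f
def delta(s,target):
    Rm=Ro.from_euler('xyz',s["ee_rot"]).as_matrix(); return 1000*Rm.T@(np.array(target)-s["tcp_pos"])
E
cat > snap.py <<'E'
import sys; from workcell import state,grab_frame; from h import *
n=sys.argv[1]; s=state(); f=wrist(s,grab_frame("wrist")); np.savez(n+".npz",**f); cv2.imwrite(f"pics/{n}.png",f["pixels"])
print(s["t"],s["tcp_pos"],s["ee_rot"],s["ft_force"],s["grip_width"])
E
python3 snap.py w1
```

```text
2.8167 [0.56491129 0.14158588 0.2431782 ] [-3.14153484e+00 -7.96388906e-05  1.57196695e+00] [0.44323663 0.23751083 0.01236911] 1.0005202759287022
```

View pics/w1.png

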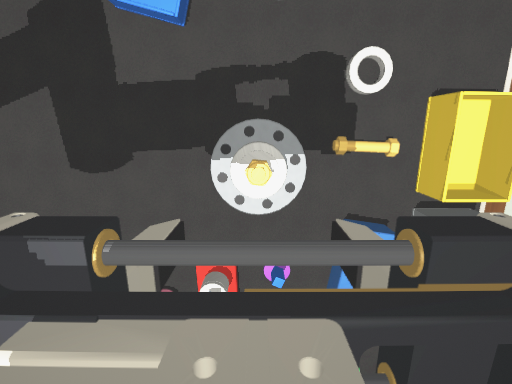

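Run:
```python
from h import *
f=load("w1.npz"); im=f["pixels"]
c=im[125:215,205:315]; cv2.imwrite("pics/w1c.png",cv2.resize(c,None,fx=6,fy=6,interpolation=cv2.INTER_CUBIC))
hsv=cv2.cvtColor(im,cv2.COLOR_BGR2HSV); C=cloud(f)
s=C[140:200,225:295].reshape(-1,3);h=hsv[140:200,225:295].reshape(-1,3)
b=(h[:,0]>12)&(h[:,0]<35)&(h[:,1]>110)
for lo,hi in [(.045,.06),(.06,.07),(.07,.075),(.075,.083)]:
    k=b&(s[:,2]>lo)&(s[:,2]<=hi); print(lo,k.sum(), s[k].min(0) if k.any() else 0,s[k].max(0) if k.any() else 0, s[k].mean(0))
# washer extents
k=(s[:,2]>.051)&(s[:,2]<.057)&(np.hypot(s[:,0]-.564,s[:,1]-.142)<.036); print(s[k].min(0),s[k].max(0))
k=(s[:,2]>.044)&(s[:,2]<.052)&(np.hypot(s[:,0]-.564,s[:,1]-.142)<.05); print('boss',s[k].min(0),s[k].max(0))
print(world(f,259,176,.0785))
```

```text
0.045 0 0 0 [nan nan nan]
0.06 11 [0.55388832 0.14694068 0.06518369] [0.58427975 0.16339494 0.06992252] [0.56975693 0.16022874 0.06799391]
0.07 114 [0.55105668 0.13042091 0.0700028 ] [0.58281117 0.16360301 0.07490381] [0.56524133 0.15412072 0.07222111]
0.075 13 [0.55675555 0.14670923 0.07510661] [0.57577541 0.16016261 0.07795534] [0.5663495  0.15309913 0.07640266]
[0.53729967 0.10643043 0.05102595] [0.59707897 0.17574316 0.05565897]
boss [0.52522694 0.1036932  0.04521846] [0.60747454 0.18668923 0.05199446]
[0.56761849 0.14292677 0.0785    ]<stdin>:8: RuntimeWarning: Mean of empty slice.
  ret = um.true_divide(
```

View pics/w1c.png

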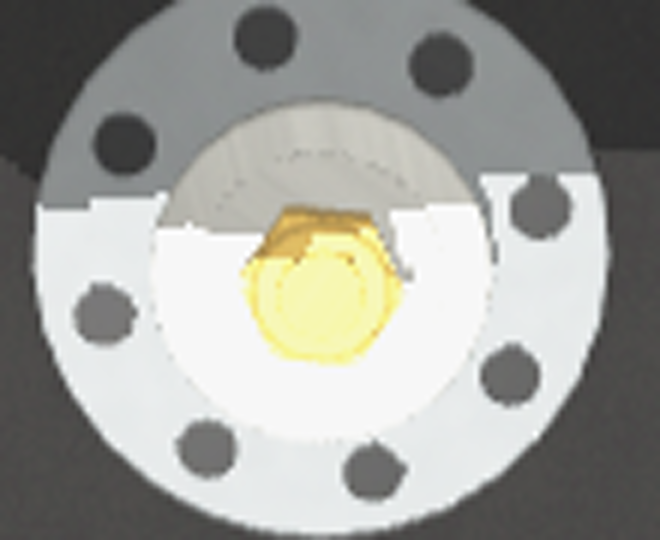

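```bash
cat >> h.py <<'E'
def proj(f,P):
    return cv2.projectPoints(np.asarray(P,float).reshape(-1,1,3),cv2.Rodrigues(f["R"])[0],f["t"],f["camera_matrix"],f["distortion"])[0][:,0]
def circ(c,r,z,n=72):
    a=np.linspace(0,2*np.pi,n,endpoint=False); return np.c_[c[0]+r*np.cos(a),c[1]+r*np.sin(a),np.full(n,z)]
def hexa(c,af,yaw,z):
    a=np.radians(yaw+30+60*np.arange(6)); r=af/2/np.cos(np.pi/6); return np.c_[c[0]+r*np.cos(a),c[1]+r*np.sin(a),np.full(6,z)]
def overlay(f,polys,u0,v0,u1,v1,k,name):
    im=cv2.resize(f["pixels"][v0:v1,u0:u1],None,fx=k,fy=k,interpolation=cv2.INTER_CUBIC)
    for P,col in polys:
        p=(proj(f,P)-[u0,v0]+.5)*k-.5
        cv2.polylines(im,[np.round(p).astype(int)],True,col,1,cv2.LINE_AA)
    cv2.imwrite(name,im)
E
python3 - <<'E'
from h import *
f=load("w1.npz")
# fit boss circle: pixel ellipse pts measured
g=cv2.cvtColor(f["pixels"],cv2.COLOR_BGR2GRAY)
c0=np.array([.5655,.1435])
# flange edge fit: maximise radial gradient for outer circle r=.075 z=.026 and boss r=.042 z=.05
from scipy.ndimage import map_coordinates
gf=cv2.GaussianBlur(g,(0,0),0.8).astype(float)
def score(c,r,z):
    a=proj(f,circ(c,r+.0015,z)); b=proj(f,circ(c,r-.0015,z))
    ga=map_coordinates(gf,[a[:,1],a[:,0]],order=1); gb=map_coordinates(gf,[b[:,1],b[:,0]],order=1)
    return np.mean(np.clip(gb-ga,-40,40))
for r,z in [(.075,.026),(.042,.05)]:
    best=max(((score(c0+[x,y],r,z),x,y) for x in np.arange(-.006,.0061,.0005) for y in np.arange(-.006,.0061,.0005)))
    print(r,best,c0+best[1:])
E
```

```text
0.075 (np.float64(40.0), np.float64(0.001000000000000006), np.float64(0.0015000000000000065)) [0.5665 0.145 ]
0.042 (np.float64(19.810963508965703), np.float64(0.0005000000000000056), np.float64(0.001000000000000006)) [0.566  0.1445]
```

Run:
```python
from h import *
f=load("w1.npz"); c=(.5663,.1447)
P=[(circ(c,.075,.026),(0,0,255)),(circ(c,.042,.05),(0,0,255))]
P+=[(hexa(c,.034,20,z),(255,0,0)) for z in (.054,.072)]
P+=[(hexa(c,.029,20,z),(0,160,0)) for z in (.072,)]
overlay(f,P,225,135,295,200,10,"pics/w1o.png")
```

```text
(no output)
```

View pics/w1o.png

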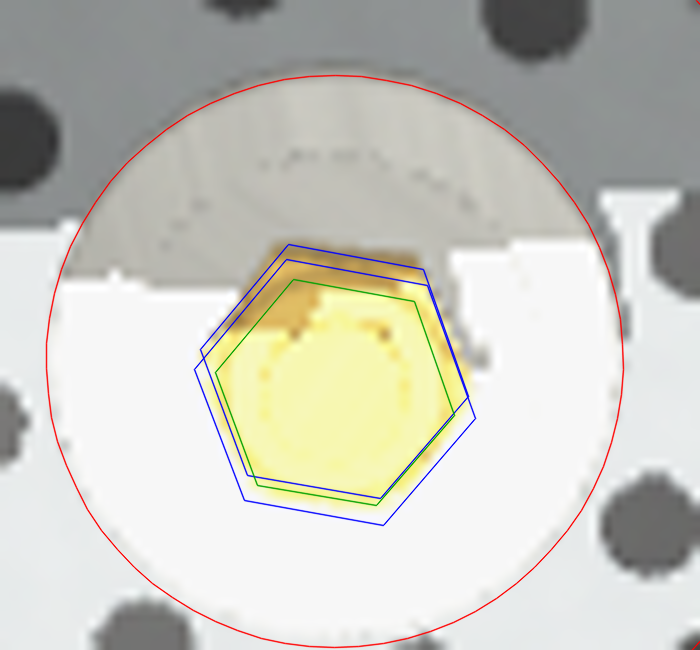

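Run:
```python
from h import *
f=load("w1.npz"); 
for i,(c,y) in enumerate([((.5660,.1445),25)]):
  P=[(hexa(c,.034,y,z),(255,0,0)) for z in (.054,.072)]
  P+=[(hexa(c,.029,y,z),(0,160,0)) for z in (.054,.072)]
  P+=[(circ(c,.017,.072),(0,0,255))]
  g=dict(f); im=f["pixels"].astype(float); g["pixels"]=np.clip((im-[60,120,120])*[1,1.7,1.7],0,255).astype(np.uint8)
  g["pixels"]=f["pixels"].copy(); g["pixels"][...,1:]=f["pixels"][...,:1]; g["pixels"]=np.clip(g["pixels"].astype(float),0,255).astype(np.uint8)
  overlay(g,P,235,145,285,195,13,f"pics/w1p{i}.png")
```

```text
(no output)
```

View pics/w1p0.png

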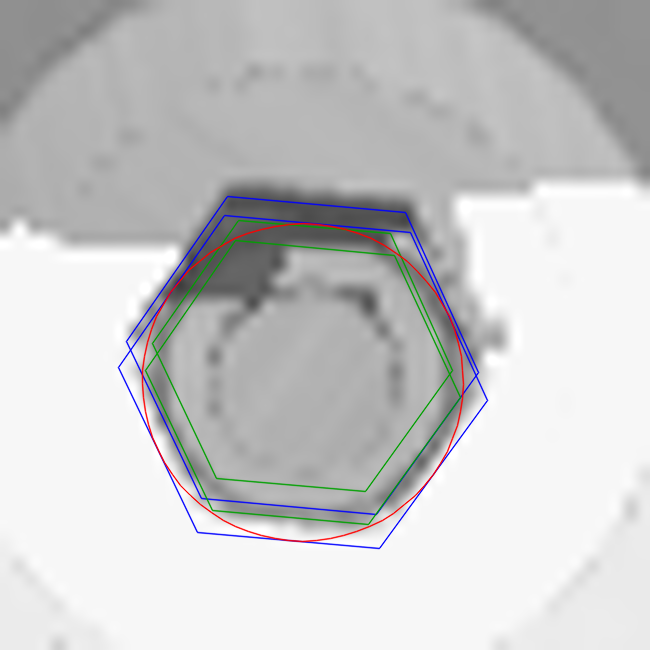

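Seen in the blue channel, the base edge of the hub nut at crop (225,190)-(412,205) is about 20 mm long, so it is the 34 mm nut. Its yaw is about 25° and its centre is at about (0.566, 0.145). That makes socket_large the right one. Now to the middle peg.

apply_moves:
  motion:
    - [[1,-37.5,-8.7,0,0,0,0],[1,-37.5,-8.7,0,0,0,0],[1,-37.5,-8.7,0,0,0,0],[1,-37.5,-8.7,0,0,0,0],[1,-37.5,-8.7,0,0,0,0],[1,-37.5,-8.7,0,0,0,0],[1,-37.5,-8.7,0,0,0,0],[1,-37.5,-8.7,0,0,0,0]]

```text
t: 3.53
tcp_pos: [0.4945, -0.16, 0.2434]
ee_rot: [3.141, 0.0, 1.572]
ft_force: [1.5, -0.5, 0.4]
grip_width: 1.0
```

apply_moves:
  motion:
    - [[1,0,0,0,0,0,0],[1,0,0,0,0,0,0],[1,0,0,0,0,0,0],[1,0,0,0,0,0,0],[1,0,0,0,0,0,0],[1,0,0,0,0,0,0],[1,0,0,0,0,0,0],[1,0,0,0,0,0,0]]

```text
t: 4.2
tcp_pos: [0.4954, -0.1577, 0.2432]
ee_rot: [3.142, -0.0, 1.572]
ft_force: [0.2, 0.1, 0.1]
grip_width: 0.999
```

```bash
python3 snap.py w2
python3 - <<'E'
from h import *
f=load("w2.npz"); C=cloud(f); im=f["pixels"]
u,v=proj(f,[[.4955,-.158,.099]])[0]; print(u,v); u,v=int(u),int(v)
g=np.repeat(im[...,:1],3,2)
y=0;c=(.4955,-.158)
def sq(c,y,z,s=.008):
    a=np.radians(y+45+90*np.arange(4)); return np.c_[c[0]+s*2**.5*np.cos(a),c[1]+s*2**.5*np.sin(a),np.full(4,z)]
P=[(sq(c,0,.099),(0,0,255)),(circ(c,.0255,.063),(0,255,0))]
overlay(f,P,u-45,v-40,u+45,v+40,8,"pics/w2o.png")
s=C[v-40:v+40,u-45:u+45].reshape(-1,3); t=s[(s[:,2]>.094)&(s[:,2]<.104)]; print(len(t),t.min(0),t.max(0),t.mean(0))
E
```

```text
4.2 [ 0.49540042 -0.1577404   0.24320868] [ 3.14154988e+00 -1.05350307e-04  1.57168887e+00] [0.22276498 0.10774424 0.07704586] 0.9990690663755222
257.04638063986545 180.01574017709095
156 [ 0.48896783 -0.16634444  0.0947376 ] [ 0.5044656  -0.1492104   0.09962975] [ 0.49679945 -0.15752057  0.09765336]
```

View pics/w2o.png

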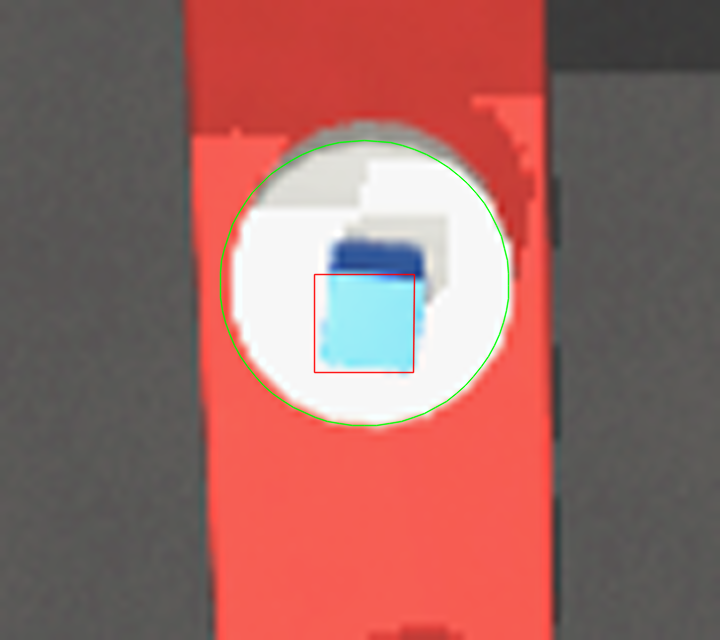

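View pics/w2.png

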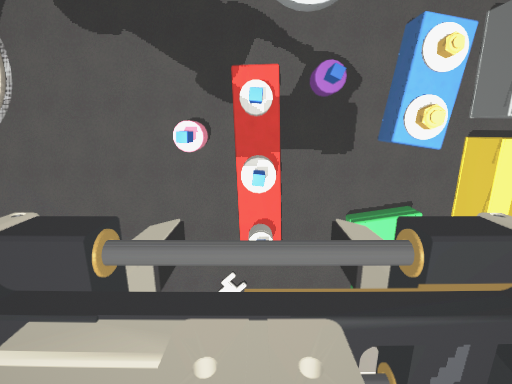

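The middle socket has a shoulder of about 50 mm (the neighbours are visibly smaller), so it is socket_large. Its adapter centre is about 1.3 mm to +x of the TCP and its yaw is about -5°. Aligning and descending now.

apply_moves:
  motion:
    - [[1,0,1.4,0,0,0,5],[1,0,0,25,0,0,0],[1,0,0,25,0,0,0],[1,0,0,25,0,0,0],[1,0,0,25,0,0,0],[1,0,0,10,0,0,0],[1,0,0,0,0,0,0],[1,0,0,0,0,0,0]]

```text
t: 4.92
tcp_pos: [0.497, -0.1585, 0.1337]
ee_rot: [3.141, 0.0, 1.483]
ft_force: [-0.0, 0.6, 0.5]
grip_width: 0.995
```

```bash
python3 snap.py w3
```

```text
4.9167 [ 0.49697792 -0.15847337  0.13371727] [3.14139185e+00 9.28838065e-06 1.48337223e+00] [-0.00930984  0.6414675   0.53384499] 0.9952588765532936
```

View pics/w3.png

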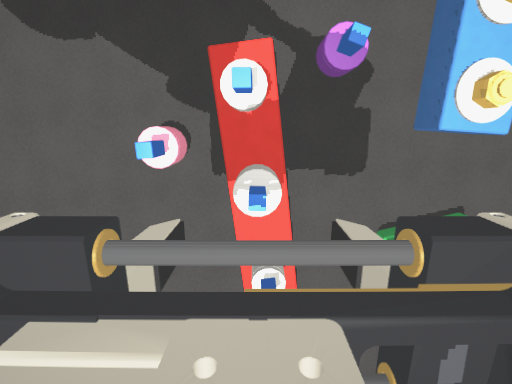

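The adapter is square with the jaws and centred at (258,198). Descending to grasp.

apply_moves:
  motion:
    - [[1,0,0,20,0,0,0],[1,0,0,20,0,0,0],[1,0,0,15,0,0,0],[1,0,0,10,0,0,0],[1,0,0,0,0,0,0],[1,0,0,0,0,0,0],[-1,0,0,0,0,0,0],[-1,0,0,0,0,0,0]]

```text
t: 5.63
tcp_pos: [0.4976, -0.1588, 0.0695]
ee_rot: [3.139, 0.001, 1.483]
ft_force: [-0.5, 0.2, 0.1]
grip_width: 0.905
```

apply_moves:
  motion:
    - [[-1,0,0,0,0,0,0],[-1,0,0,0,0,0,0],[-1,0,0,0,0,0,0],[-1,0,0,0,0,0,0],[-1,0,0,0,0,0,0],[-1,0,0,0,0,0,0],[-1,0,0,0,0,0,0],[-1,0,0,0,0,0,0]]

```text
t: 6.3
tcp_pos: [0.4966, -0.1584, 0.0682]
ee_rot: [-3.142, -0.0, 1.483]
ft_force: [-0.7, -0.3, 0.1]
grip_width: 0.324
```

```bash
python3 snap.py w4
```

```text
6.3 [ 0.49661958 -0.1583657   0.06815971] [-3.14158056e+00 -1.20510521e-04  1.48319497e+00] [-0.66924432 -0.25377007  0.07393902] 0.32389359974183823
```

apply_moves:
  motion:
    - [[-1,0,0,0,0,0,0],[-1,0,0,0,0,0,0],[-1,0,0,0,0,0,0],[-1,0,0,0,0,0,0],[-1,0,0,0,0,0,0],[-1,0,0,0,0,0,0],[-1,0,0,0,0,0,0],[-1,0,0,0,0,0,0]]

```text
t: 7.02
tcp_pos: [0.4966, -0.1584, 0.0682]
ee_rot: [3.142, -0.0, 1.483]
ft_force: [1.2, -0.5, -0.5]
grip_width: -0.001
```

apply_moves:
  motion:
    - [[-1,0,0,-10,0,0,0],[-1,0,0,-12,0,0,0],[-1,0,0,-15,0,0,0],[-1,0,0,-20,0,0,0],[-1,0,0,-20,0,0,0],[-1,0,0,-20,0,0,0],[-1,0,0,-20,0,0,0],[-1,0,0,0,0,0,0]]

```text
t: 7.68
tcp_pos: [0.4987, -0.1593, 0.1901]
ee_rot: [3.134, 0.003, 1.483]
ft_force: [1.1, -0.7, 0.3]
grip_width: 0.003
```

```bash
python3 snap.py w5
```

```text
7.6833 [ 0.49868133 -0.15929892  0.19005033] [3.13405145e+00 2.78791951e-03 1.48331035e+00] [ 1.0954656  -0.72777938  0.2975059 ] 0.002810964196123559
```

View pics/w5.png

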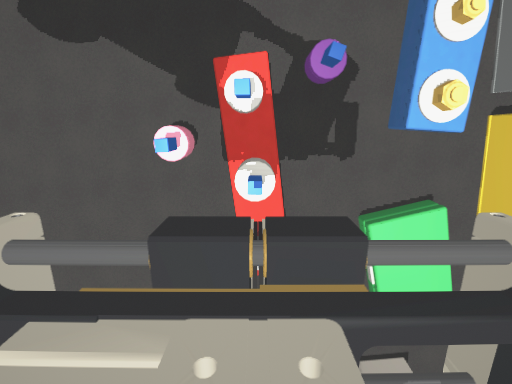

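The gripper shut to 0 and the socket is still on its peg at (255,185), so the grasp missed. I need to see why before trying again.

Run:
```python
from workcell import state,grab_frame,r
from h import *
f=grab_frame("side"); np.savez("s5.npz",**f)
s=state(); print(s["tcp_pos"],s["ee_rot"],s["q"],r.pinch_z)
p=proj(f,[s["tcp_pos"]])[0]; q=proj(f,[[.4966,-.1584,.099]])[0]; print("tcp px",p,"socket top px",q)
u0,v0,u1,v1=150,100,350,300
im=cv2.resize(f["pixels"][v0:v1,u0:u1],None,fx=3,fy=3,interpolation=cv2.INTER_CUBIC)
for a in (p,q): cv2.circle(im,tuple(np.round((a-[u0,v0])*3).astype(int)),4,(0,255,255),1)
cv2.imwrite("pics/s5.png",im)
w=wrist(s,grab_frame("wrist")); C=cloud(w); b=C[170:200,235:275].reshape(-1,3); t=b[(b[:,2]>.09)&(b[:,2]<.15)]; print(len(t),t.min(0),t.max(0))
```

```text
[ 0.49695884 -0.15853319  0.18623031] [3.13955252e+00 6.88373942e-04 1.48319817e+00] [-4.55857454e-01  3.35276224e-01  1.53695767e+00  9.66295463e-05
  1.26720760e+00 -3.68288785e-01] 0.0188
tcp px [249.25606059 202.40259413] socket top px [249.47047675 227.50578615]
220 [ 0.48914234 -0.16667976  0.09269084] [ 0.50552014 -0.14931567  0.09995474]
```

View pics/s5.png

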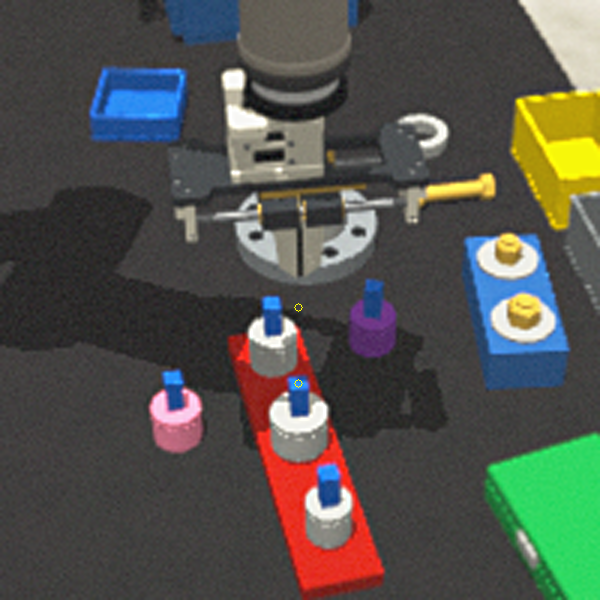

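The side view puts the shut fingertips at about crop (298,278), some 10 px above where the reported TCP projects (298,307). The socket itself projects correctly. I'll measure the fingertip in the side camera's depth.

Run:
```python
from h import *
f=load("s5.npz"); C=cloud(f)
for v in range(178,204,2):
    u=250; row=C[v,240:262]; print(v, np.round(C[v,244],3),np.round(C[v,249],3),np.round(C[v,252],3))
im=cv2.resize(f["pixels"][150:215,205:295],None,fx=8,fy=8,interpolation=cv2.INTER_CUBIC); cv2.imwrite("pics/s5b.png",im)
```

```text
178 [ 0.484 -0.166  0.271] [ 0.495 -0.169  0.272] [ 0.502 -0.17   0.272]
180 [ 0.483 -0.169  0.268] [ 0.495 -0.168  0.265] [ 0.503 -0.167  0.263]
182 [ 0.483 -0.168  0.261] [ 0.495 -0.168  0.259] [ 0.502 -0.171  0.261]
184 [ 0.483 -0.167  0.254] [ 0.495 -0.168  0.254] [ 0.502 -0.171  0.254]
186 [ 0.484 -0.165  0.247] [ 0.495 -0.168  0.247] [ 0.503 -0.166  0.244]
188 [ 0.483 -0.168  0.243] [ 0.495 -0.167  0.24 ] [ 0.502 -0.17   0.241]
190 [0.528 0.082 0.018] [ 0.495 -0.17   0.236] [ 0.502 -0.169  0.234]
192 [0.528 0.082 0.01 ] [0.541 0.071 0.016] [0.55  0.069 0.017]
194 [0.528 0.083 0.001] [0.542 0.076 0.004] [0.551 0.073 0.005]
196 [0.526 0.072 0.002] [0.54  0.067 0.004] [0.549 0.064 0.005]
198 [0.523 0.059 0.006] [0.538 0.056 0.006] [0.547 0.055 0.005]
200 [0.522 0.055 0.001] [0.537 0.051 0.002] [ 0.546  0.052 -0.   ]
202 [0.521 0.047 0.   ] [0.536 0.044 0.   ] [0.544 0.041 0.002]
```

View pics/s5b.png

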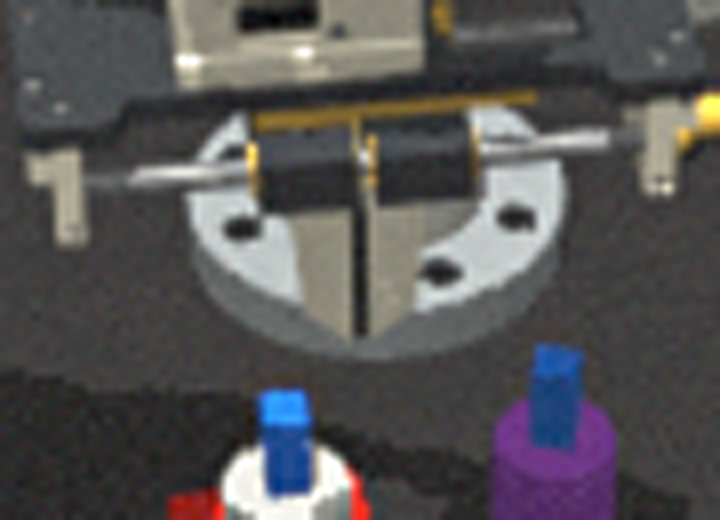

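Run:
```python
from h import *
f=load("a_side.npz"); C=cloud(f); p=proj(f,[[.1473,.5034,.1865]])[0]; print(p)
im=f["pixels"]; u0,v0=60,10
o=cv2.resize(im[v0:v0+85,u0:u0+90],None,fx=8,fy=8,interpolation=cv2.INTER_CUBIC)
cv2.circle(o,tuple(np.round((p-[u0,v0])*8).astype(int)),5,(0,255,255),2); cv2.imwrite("pics/s0.png",o)
s=C[10:100,70:140].reshape(-1,3); k=(np.abs(s[:,0]-.147)<.1)&(np.abs(s[:,1]-.503)<.12)&(s[:,2]>.1); print(np.sort(s[k][:,2])[:15])
```

```text
[110.22124095  89.42534376]
[0.2248862  0.22607012 0.22669724 0.22773534 0.22812531 0.22817697
 0.22856693 0.22974806 0.22976915 0.22997534 0.23043499 0.23128288
 0.23136565 0.23169771 0.23198596]
```

View pics/s0.png

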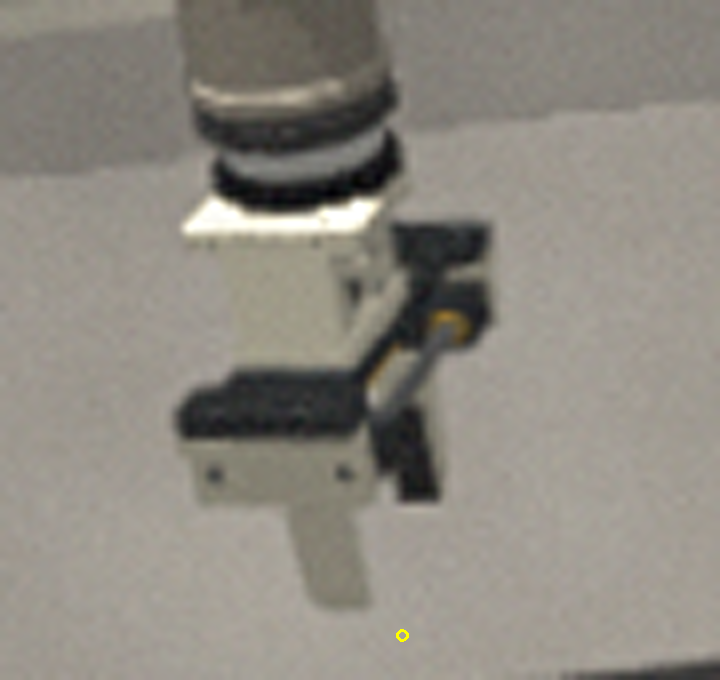

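Both side views, at the start and now, put the real fingertips about 43 mm above the reported TCP, while xy agrees. So the first close happened just above the adapter. I'll reopen and descend until the measured tips are at about z = 0.07, which is a reported z of about 0.028.

apply_moves:
  motion:
    - [[1,0,0,0,0,0,0],[1,0,0,0,0,0,0],[1,0,0,0,0,0,0],[1,0,0,0,0,0,0],[1,0,0,0,0,0,0],[1,0,0,0,0,0,0],[1,0,0,0,0,0,0],[1,0,0,0,0,0,0]]

```text
t: 8.5
tcp_pos: [0.4966, -0.1584, 0.1852]
ee_rot: [3.142, -0.0, 1.483]
ft_force: [-1.2, -0.1, -0.3]
grip_width: 0.536
```

apply_moves:
  motion:
    - [[1,0,0,20,0,0,0],[1,0,0,20,0,0,0],[1,0,0,20,0,0,0],[1,0,0,20,0,0,0],[1,0,0,20,0,0,0],[1,0,0,20,0,0,0],[1,0,0,10,0,0,0],[1,0,0,0,0,0,0]]

```text
t: 9.17
tcp_pos: [0.4952, -0.1577, 0.0532]
ee_rot: [-3.137, -0.002, 1.483]
ft_force: [-0.2, -1.3, -0.1]
grip_width: 0.998
```

```bash
cat > side.py <<'E'
import sys; from workcell import state,grab_frame; from h import *
n=sys.argv[1]; u0,v0,u1,v1=map(int,sys.argv[2:6]); k=int(sys.argv[6])
s=state(); f=grab_frame("side"); np.savez(n+".npz",**f); cv2.imwrite(f"pics/{n}.png",cv2.resize(f["pixels"][v0:v1,u0:u1],None,fx=k,fy=k,interpolation=cv2.INTER_CUBIC))
print(s["t"],s["tcp_pos"],s["ee_rot"],s["ft_force"],s["grip_width"])
E
python3 side.py s6 200 165 300 240 8
```

```text
9.1667 [ 0.49521247 -0.15767171  0.05317353] [-3.13749385e+00 -1.65372517e-03  1.48325241e+00] [-0.1557542  -1.27741374 -0.12636901] 0.9984201260927286
```

View pics/s6.png

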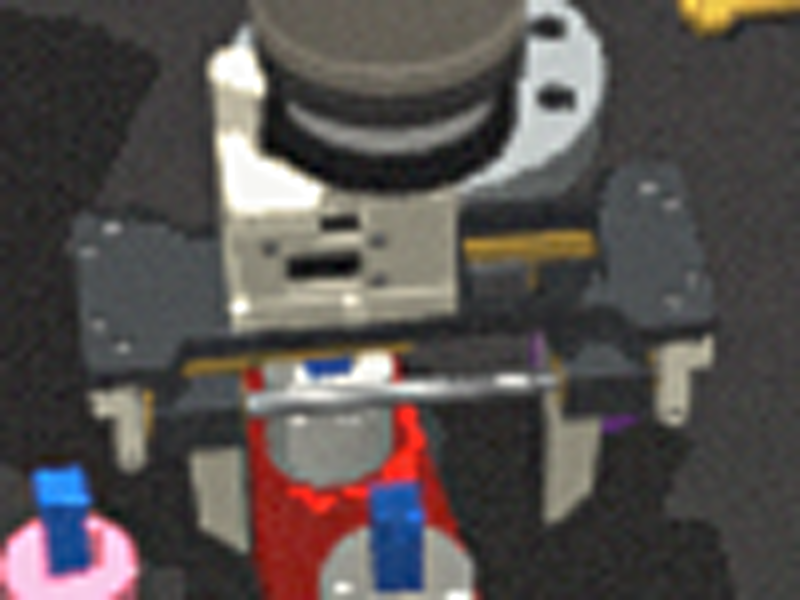

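The tips are now level with the adapter, at about z = 0.089 and near the top of its face. I'll go 16 mm lower and close.

apply_moves:
  motion:
    - [[1,0,0,8,0,0,0],[1,0,0,8,0,0,0],[1,0,0,0,0,0,0],[1,0,0,0,0,0,0],[-1,0,0,0,0,0,0],[-1,0,0,0,0,0,0],[-1,0,0,0,0,0,0],[-1,0,0,0,0,0,0]]

```text
t: 9.88
tcp_pos: [0.4968, -0.1584, 0.0395]
ee_rot: [3.141, 0.0, 1.483]
ft_force: [0.0, -0.0, -0.3]
grip_width: 0.759
```

apply_moves:
  motion:
    - [[-1,0,0,0,0,0,0],[-1,0,0,0,0,0,0],[-1,0,0,0,0,0,0],[-1,0,0,0,0,0,0],[-1,0,0,0,0,0,0],[-1,0,0,0,0,0,0],[-1,0,0,0,0,0,0],[-1,0,0,0,0,0,0]]

```text
t: 10.55
tcp_pos: [0.4966, -0.1583, 0.0392]
ee_rot: [-3.142, -0.0, 1.483]
ft_force: [-0.5, -0.7, 0.1]
grip_width: 0.175
```

apply_moves:
  motion:
    - [[-1,0,0,0,0,0,0],[-1,0,0,0,0,0,0],[-1,0,0,0,0,0,0],[-1,0,0,0,0,0,0],[-1,0,0,0,0,0,0],[-1,0,0,0,0,0,0],[-1,0,0,0,0,0,0],[-1,0,0,0,0,0,0]]

```text
t: 11.22
tcp_pos: [0.4966, -0.1583, 0.0392]
ee_rot: [-3.142, -0.0, 1.483]
ft_force: [-0.0, -0.0, -0.9]
grip_width: 0.167
```

```bash
python3 side.py s7 200 165 300 240 8
```

```text
11.2167 [ 0.49661594 -0.15832348  0.03917796] [-3.14157429e+00 -1.16942714e-04  1.48328325e+00] [-0.04666128 -0.00333232 -0.92497644] 0.16712767316654284
```

View pics/s7.png

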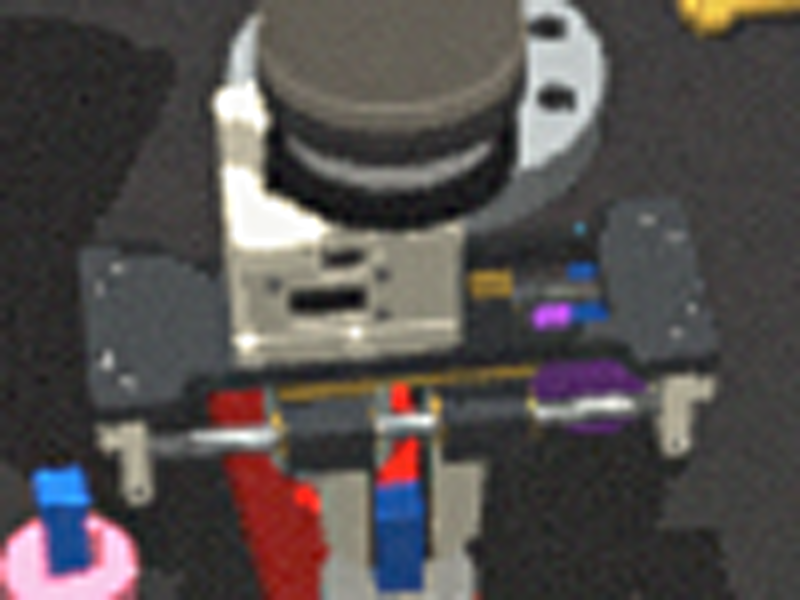

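The adapter is gripped (opening 0.167, about 15.4 mm). Next I'll lift, and refine the hub centre from the top camera too.

apply_moves:
  motion:
    - [[-1,0,0,-5,0,0,0],[-1,0,0,-10,0,0,0],[-1,0,0,-15,0,0,0],[-1,0,0,-20,0,0,0],[-1,0,0,-20,0,0,0],[-1,0,0,-20,0,0,0],[-1,0,0,-20,0,0,0],[-1,0,0,0,0,0,0]]

```text
t: 11.93
tcp_pos: [0.4988, -0.1594, 0.1539]
ee_rot: [3.134, 0.003, 1.483]
ft_force: [1.2, 1.1, -1.5]
grip_width: 0.171
```

```bash
python3 side.py s8 200 130 300 230 6
python3 - <<'E'
from h import *
from scipy.ndimage import map_coordinates
f=load("a_top.npz"); gf=cv2.GaussianBlur(cv2.cvtColor(f["pixels"],cv2.COLOR_BGR2GRAY),(0,0),.7).astype(float)
def score(c,r,z):
    a=proj(f,circ(c,r+.002,z)); b=proj(f,circ(c,r-.002,z))
    return np.mean(np.clip(map_coordinates(gf,[b[:,1],b[:,0]],order=1)-map_coordinates(gf,[a[:,1],a[:,0]],order=1),-40,40))
for c0,r,z in [((.566,.145),.075,.026),((.566,.145),.042,.05),((.4955,-.158),.0255,.063)]:
    c0=np.array(c0); L=sorted([(score(c0+[x,y],r,z),x,y) for x in np.arange(-.006,.0061,.0005) for y in np.arange(-.006,.0061,.0005)])[-8:]
    print(r,np.array(L)[:,0].max(),c0+np.array(L)[:,1:].mean(0))
E
```

```text
11.9333 [ 0.49880995 -0.15936859  0.15385278] [3.13408360e+00 2.75946860e-03 1.48330532e+00] [ 1.20213029  1.07345847 -1.53118156] 0.17139118262246134
0.075 40.0 [0.5661875 0.1428125]
0.042 24.775435254337133 [0.5664375 0.14375  ]
0.0255 40.0 [ 0.4976875 -0.1605   ]
```

View pics/s8.png

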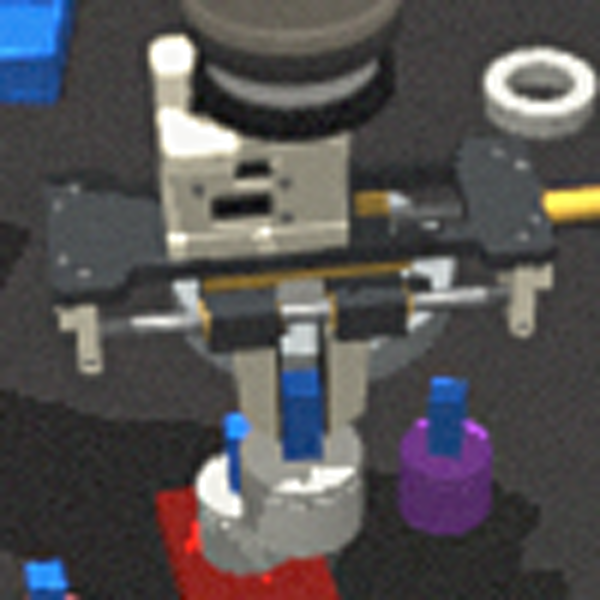

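The socket is lifted clean and upright. Moving over the hub, then turning 30° so the flats line up.

apply_moves:
  motion:
    - [[-1,25.7,3.5,0,0,0,0],[-1,25.7,3.5,0,0,0,0],[-1,25.7,3.5,0,0,0,0],[-1,25.7,3.5,0,0,0,0],[-1,25.7,3.5,0,0,0,0],[-1,25.7,3.5,0,0,0,0],[-1,25.7,3.5,0,0,0,0],[-1,25.7,3.5,0,0,0,0]]

```text
t: 12.65
tcp_pos: [0.5417, 0.0453, 0.1478]
ee_rot: [-3.139, 0.0, 1.483]
ft_force: [0.7, 0.2, -2.3]
grip_width: 0.166
```

apply_moves:
  motion:
    - [[-1,25.7,3.5,0,0,0,0],[-1,25.7,3.5,0,0,0,0],[-1,25.7,3.5,0,0,0,0],[-1,25.7,3.9,0,0,0,0],[-1,0,0,0,0,0,-6],[-1,0,0,0,0,0,-6],[-1,0,0,0,0,0,-6],[-1,0,0,0,0,0,-6]]

```text
t: 13.32
tcp_pos: [0.5648, 0.1453, 0.1475]
ee_rot: [-3.139, -0.001, 1.908]
ft_force: [0.1, -0.3, -3.0]
grip_width: 0.17
```

apply_moves:
  motion:
    - [[-1,0,0,0,0,0,-6],[-1,0,0,15,0,0,0],[-1,0,0,15,0,0,0],[-1,0,0,10,0,0,0],[-1,0,0,5,0,0,0],[-1,0,0,0,0,0,0],[-1,0,0,0,0,0,0],[-1,0,0,0,0,0,0]]

```text
t: 13.98
tcp_pos: [0.5663, 0.1452, 0.1048]
ee_rot: [3.14, 0.0, 2.007]
ft_force: [-0.4, 0.3, -2.6]
grip_width: 0.172
```

```bash
python3 side.py s9 205 110 305 210 6; python3 snap.py w9
```

```text
13.9833 [0.56632422 0.14520172 0.10483354] [3.14045060e+00 3.19023073e-04 2.00683150e+00] [-0.38981726  0.26721797 -2.56070846] 0.17201423521677148
14.0333 [0.56639637 0.14521782 0.10498808] [3.14011373e+00 3.79977372e-04 2.00681885e+00] [ 0.66391525 -0.27800741 -2.5312588 ] 0.16886612916694188
```

View pics/s9.png

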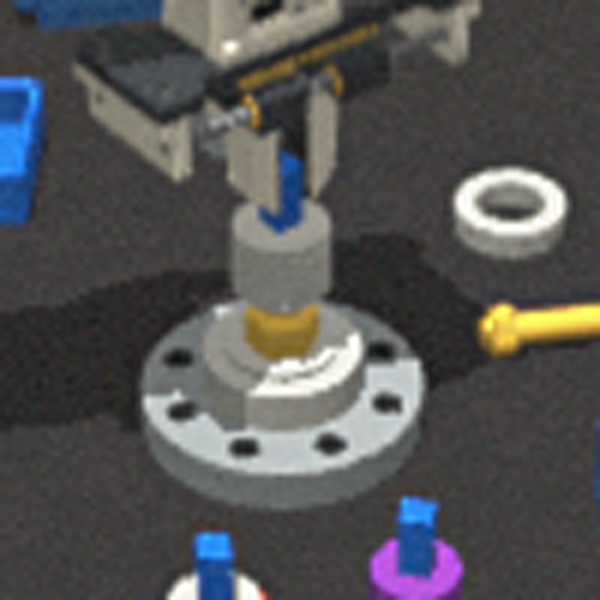

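View pics/w9.png

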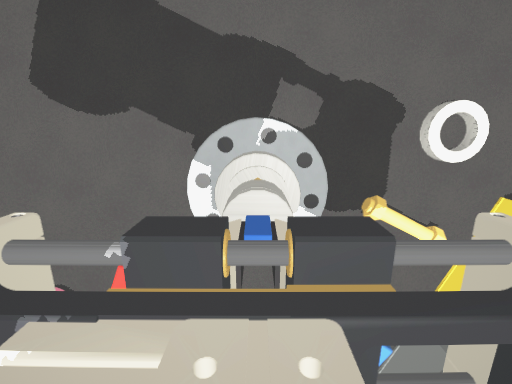

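In the side view the socket (281,260) sits centred over the nut (281,330). Descending slowly and watching the force.

apply_moves:
  motion:
    - [[-1,0,0,5,0,0,0],[-1,0,0,5,0,0,0],[-1,0,0,4,0,0,0],[-1,0,0,2,0,0,0],[-1,0,0,1,0,0,0],[-1,0,0,1,0,0,0],[-1,0,0,1,0,0,0],[-1,0,0,1,0,0,0]]

```text
t: 14.75
tcp_pos: [0.5659, 0.1452, 0.0843]
ee_rot: [3.141, 0.0, 2.007]
ft_force: [-0.1, -0.3, -2.3]
grip_width: 0.175
```

apply_moves:
  motion:
    - [[-1,0,0,1,0,0,0],[-1,0,0,1,0,0,0],[-1,0,0,1,0,0,0],[-1,0,0,0,0,0,0],[-1,0,0,0,0,0,0],[-1,0,0,0,0,0,0],[-1,0,0,0,0,0,0],[-1,0,0,0,0,0,0]]

```text
t: 15.42
tcp_pos: [0.5659, 0.1451, 0.0813]
ee_rot: [3.141, -0.0, 2.007]
ft_force: [-0.6, 0.6, -1.7]
grip_width: 0.174
```

The mouth is at about 0.067, below the hex top at 0.072, with no force, so the socket is going over the nut. Continuing.

apply_moves:
  motion:
    - [[-1,0,0,2,0,0,0],[-1,0,0,2,0,0,0],[-1,0,0,2,0,0,0],[-1,0,0,2,0,0,0],[-1,0,0,1.5,0,0,0],[-1,0,0,1,0,0,0],[-1,0,0,0,0,0,0],[-1,0,0,0,0,0,0]]

```text
t: 16.08
tcp_pos: [0.5658, 0.1452, 0.0707]
ee_rot: [-3.142, -0.0, 2.007]
ft_force: [0.1, 0.6, -2.3]
grip_width: 0.171
```

apply_moves:
  motion:
    - [[-1,0,0,1,0,0,0],[-1,0,0,1,0,0,0],[-1,0,0,1,0,0,0],[-1,0,0,0.5,0,0,0],[-1,0,0,0,0,0,0],[-1,0,0,0,0,0,0],[-1,0,0,0,0,0,0],[-1,0,0,0,0,0,0]]

```text
t: 16.75
tcp_pos: [0.566, 0.1451, 0.068]
ee_rot: [3.141, 0.0, 2.007]
ft_force: [-2.7, -0.6, 4.3]
grip_width: 0.174
```

Contact came at a TCP z of 0.068, which matches the predicted home position of 0.0682. Next is a turn test to confirm that it is not an oversize socket spinning freely.

apply_moves:
  motion:
    - [[-1,0,0,0,0,0,2],[-1,0,0,0,0,0,2],[-1,0,0,0,0,0,2],[-1,0,0,0,0,0,2],[-1,0,0,0,0,0,1],[-1,0,0,0,0,0,0],[-1,0,0,0,0,0,0],[-1,0,0,0,0,0,0]]

```text
t: 17.42
tcp_pos: [0.5663, 0.1454, 0.068]
ee_rot: [3.14, -0.0, 1.85]
ft_force: [-1.4, 0.8, 5.2]
grip_width: 0.171
```

```bash
python3 -c "
from workcell import state; s=state(); print(s['ee_rot'],s['ft_force'],s['ft_torque'],s['tcp_pos'])"
```

```text
[ 3.14006760e+00 -7.13389659e-05  1.85006382e+00] [-1.39635028  0.8348108   5.19508719] [-0.02731251  0.32600523  0.14764272] [0.5662707  0.14543035 0.06804041]
```

apply_moves:
  motion:
    - [[-1,0,0,0,0,0,1],[-1,0,0,0,0,0,1],[-1,0,0,0,0,0,1],[-1,0,0,0,0,0,1],[-1,0,0,0,0,0,0],[-1,0,0,0,0,0,0],[-1,0,0,0,0,0,0],[-1,0,0,0,0,0,0]]

```text
t: 18.08
tcp_pos: [0.5662, 0.1452, 0.068]
ee_rot: [3.14, 0.001, 1.782]
ft_force: [-1.5, -0.2, 5.9]
grip_width: 0.171
```

```bash
python3 -c "
from workcell import state; s=state(); print(s['ee_rot'],s['ft_force'],s['ft_torque'],s['tcp_pos'])"
```

```text
[3.14041630e+00 5.09622106e-04 1.78151116e+00] [-1.49940195 -0.2223453   5.92750804] [-0.17788445  0.3914852   0.65842997] [0.56616872 0.14516031 0.0680363 ]
```

The torque about z rose from 0.15 to 0.66 N·m by 13°, so the nut stops the socket. It is the right one. Turning back to neutral and pressing lightly.

apply_moves:
  motion:
    - [[-1,0,0,0,0,0,-2.5],[-1,0,0,0,0,0,-2.5],[-1,0,0,0,0,0,-2.5],[-1,0,0,0,0,0,-2.5],[-1,0,0,1,0,0,-2],[-1,0,0,0.5,0,0,0],[-1,0,0,0,0,0,0],[-1,0,0,0,0,0,0]]

```text
t: 18.75
tcp_pos: [0.5674, 0.1451, 0.0679]
ee_rot: [3.138, 0.001, 1.989]
ft_force: [-1.1, -0.9, 11.9]
grip_width: 0.168
```

```bash
python3 side.py s10 205 110 305 210 6
python3 - <<'E'
from workcell import state,grab_frame
from h import *
s=state(); print(s['ft_torque'],s['t'])
f=grab_frame("top"); np.savez("t10.npz",**f); cv2.imwrite("pics/t10.png",cv2.resize(f["pixels"][80:280,80:420],None,fx=2,fy=2))
E
```

```text
18.75 [0.56735908 0.14510981 0.06793917] [3.13759943e+00 1.46355200e-03 1.98923381e+00] [-1.0863494  -0.92452571 11.91474536] 0.1681177309515706
[-0.30465078  0.39377679 -0.10971949] 18.8
```

View pics/s10.png

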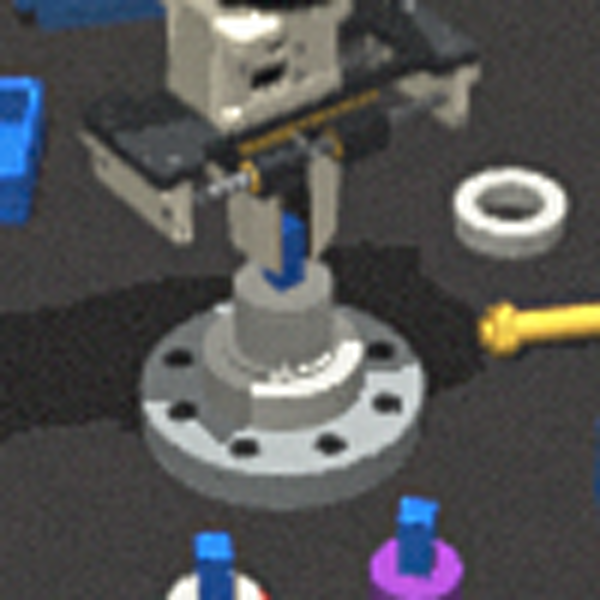

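View pics/t10.png

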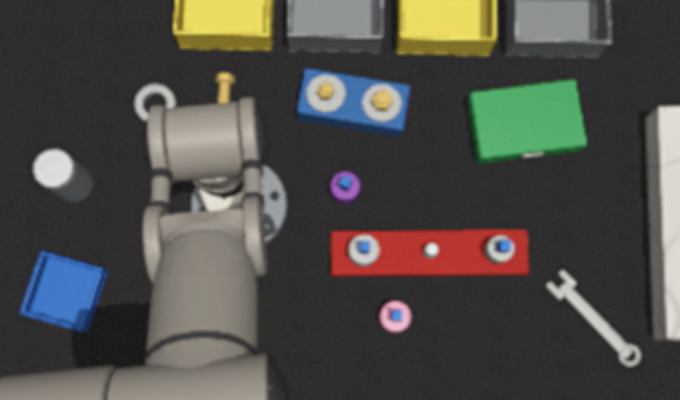

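The side view shows the socket at (283,310) seated on the washer with no bronze showing, upright and still gripped. The top view shows the other two sockets still on their pegs and nothing else disturbed. Handing in.

```bash
python3 -c "
from workcell import r,state; s=state(); print(s['ee_rot'],s['tcp_pos'],s['ft_force']); print(r.hand_in())"
```

```text
[3.13757837e+00 1.48122771e-03 1.98924659e+00] [0.56737175 0.1450945  0.06794724] [-1.68771321 -1.18377531 12.92059153]
the job is handed in; nothing more can be done
None
```

I pushed socket_large fully home on the hub nut and handed the job in at about 19 s, with the socket upright and still held in the gripper. The wrist-camera picture showed the hub nut to be the 34 mm one, so I took socket_large (from the middle peg) straight away and never lifted the other two.

**Checks that passed:**
- **Depth:** contact came at TCP z = 0.068, against a predicted 0.0682 for fully home. The side view shows no bronze under the mouth.
- **Turn test:** the nut stopped the socket by about 13° (torque rose from 0.15 to 0.66 N·m), so it fits and does not spin freely.
- **Final state:** tilt was about 0.2°, with a downward push of about 13 N.
- **Surroundings:** the last top view showed the other two sockets on their pegs and the look-alikes and other objects in place, apart from any hidden under the arm.

**What disagreed:** the first grasp closed on air. The fingertips measured about 37–45 mm above the reported TCP, and xy agreed. I corrected the height from the side camera, and the second grasp held.

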